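Unlock the microscope lab's specimen cabinet

TASK

Take the red key out of the key rack, feel it gently into the lock on top of the specimen cabinet until it is fully home with its collar on the lock face, then turn it clockwise until the hidden bolt lets go and the drawer springs out. Leave the key fully home and turned in the lock, and leave the other keys and the jar, beaker and metal block beside them alone.

Things in the scene. Friction and masses are not known exactly. Their poses are not given: they have to be found in the camera images.
- cabinet: White metal specimen cabinet with a blue panel on its top, fixed, 200 (x) x 250 (y) x 125 mm high. Origin: centre of its underside; x runs from its front (towards the robot) to its back, z up. The square brass lock insert (106 mm, 6 mm proud) is in the right half (-y) of its top; the sprung drawer is in the left half and comes out to -x.
- lock_place (a point): Where the drawing puts the key slot's centre: on the lock face, 131 mm above the bench; axes as the cabinet's, slot along y. The insert was fitted off centre: the real slot is up to 7 mm away in x, 4.5 in y and turned up to 0.13 rad; see or feel it. It does not give. Slot 8 x 24 mm; lead-in slopes all round, 5.3 mm deep, 7 mm wide (mouth 22 x 38 mm).
- key_red: The red key, 80 g, 84 mm long, upright in one of the rack's three sockets (which one varies). Origin: centre of its tip end, z up the shank. From the tip: steel bit 6 (x) x 22 (y) x 18 mm, alike after a half turn; shank 7 mm thick; collar 30 mm across at 34 to 39 mm; shank; red grip plate 12 (x) x 36 (y) x 38 mm at 46 to 84 mm. A 60 N grip does no harm.
- key_red_grip (a point): Centre of the red key's grip plate, 65 mm above its tip; axes as the key's: pinch along x.
- key_red_tip (a point): Centre of the red key's tip end; axes as the key's. It goes 34 mm below the lock face, until the collar rests on it. The key can turn only once more than 30 mm deep, when its bit is below the 12 mm lock plate; once turned it cannot be pulled out. A few newtons suffice; over 25 N between key and lock on the way in, or 50 N later, does damage.
- rack: Wooden key rack, fixed, 64 (x) x 215 (y) x 36 mm high. Origin: centre of its underside. Three sockets along y at -65, 0 and +65 mm, each 9 x 29 mm and 30 mm deep; keys stand on the socket floor, 6 mm above the bench, with their flat side across x, and lift straight out.
- key_blue: Blue-gripped key, like the red one but its 26 mm bit does not fit this lock. Origin at its tip. Leave in the rack.
- key_grey: Grey-gripped key, like the blue one. Origin at its tip. Leave in the rack.
- plug (a joint): Turn of the lock's plug, rad: 0 with its slot under the face's slot, grows clockwise seen from above, stop at 1.35. It drags with about 0.1 N m and stays where left; the key has up to about 0.15 rad of play in it. It draws the hidden bolt, which lets go somewhere between 0.3 and 1.1.
- drawer (a joint): Drawer, m: 0 to 0.003 shut, springs out by itself to 0.050 towards the cabinet's front once the bolt lets go.
- stub_jar: Bystander, loose: clear jar with white lid, 56 mm across, 70 mm tall. Origin: centre of its underside.
- beaker: Bystander, loose: white beaker, 72 mm across, 90 mm tall. Origin: centre of its underside.
- puck: Bystander, loose: aluminium block, 50 x 50 x 30 mm. Origin: centre of its underside.

How it is judged:
On the way, in this order (a step that is already met when the one before it is completed fails the run):
1. the red key is fully home in the lock, not yet turned (z of key_red_tip in the frame of lock_place below -0.0305 m and horizontal distance between key_red_tip and lock_place below 0.011 m and angle between key_red_tip's own z axis and vertical below 0.15 rad and value of joint plug below 0.25 rad), for 0.1 s.
2. with the key fully home the lock is turned clockwise and the drawer has sprung out (z of key_red_tip in the frame of lock_place below -0.0305 m and horizontal distance between key_red_tip and lock_place below 0.011 m and angle between key_red_tip's own z axis and vertical below 0.15 rad and value of joint plug above 0.25 rad and value of joint drawer above 0.04 m), for 0.2 s.
At the end, for the whole second after the job is handed in: Red key at rest in the lock, at least 30.5 mm deep, upright within 0.15 rad and within 11 mm of the lock's nominal centre; plug turned past 0.25 rad; drawer out by more than 40 mm; nothing touched by the robot (all of step 2 and linear speed of key_red below 0.02 m/s).
It fails at once if on its way in, before it is fully home, the red key is pressed on the lock or cabinet with more than 25 N (contact force between key_red and cabinet above 25 N and z of key_red_tip in the frame of lock_place above -0.0305 m).
It fails at once if the red key is pressed on the lock or cabinet with more than 50 N (contact force between key_red and cabinet above 50 N).
It fails at once if the robot itself pushes the cabinet with more than 20 N (contact force between any of the fingers, the arm and cabinet above 20 N).
It fails at once if another key is taken or shifted by more than 15 mm (distance of any of key_blue, key_grey from where it was at the start of the episode above 0.015 m).
It fails at once if a bystander is shifted by more than 25 mm (distance of any of stub_jar, beaker, puck from where it was at the start of the episode above 0.025 m).
It also fails if it takes over 72 s, if anything falls off the work surface, if the arm or the gripper's body presses on something with over 40 N, if the wrist force passes 120 N, or if a joint passes its speed limit or range.

ROBOT

A 7-joint arm with a two-finger parallel gripper is mounted at the origin on the work surface. World frame = base frame: x ahead of the robot, y to its left, z up, the work surface at z = 0. Lengths are in m, angles in rad, forces in N, time in s.
With the tool pointing down it reaches from about 0.35 to 0.9 m from the base axis. Payload 7.2 kg.
Tool frame: the origin (TCP) lies at the very end of the fingers, on their centre line; the grasp point (between the pads) lies 19 mm behind it; y points along the fingers, z is the direction in which the jaws open and shut, and the axes are right-handed (so a half turn about y gives the same grasp; the last joint's range is limited). The gripper opens to 88 mm and grips with 3 to 60 N. Pads are 20 mm wide; open, the fingers measure 115 mm over their backs; the gripper's body (75 mm by 178 mm) begins 61 mm behind the grasp point.
Start: joints at [-1.239, 0.411, -0.013, 1.596, 0.006, 1.134, -0.082], TCP at [0.243, 0.576, 0.223] pointing down, gripper open.
Joint ranges: [-2.95, 2.95], [-0.29, 1.99], [-1.47, 1.44], [0.14, 2.54], [-1.03, 4.17], [0.13, 1.85], [-2.86, 2.86]. Speed limits (rad/s): [2.39, 2.39, 3.01, 3.01, 3.14, 3.14, 3.14].

INTERFACE

Orientations are given as a unit quaternion [w, x, y, z].
In Python, from cell import r, kinematics, sensors, capture gives the robot as it stands. Calls block until the motion is done:
- r.reach(position, orientation): joint-space move of the TCP to a pose.
- r.line_to(position, frame=None, max_speed=0.15): straight line of the TCP; frame=None keeps the orientation; max_speed is the mean speed in m/s.
- r.movej(angles): joint-space move.
- r.command_gripper(opening): finger opening in m; the grip force is fixed at half the most; returns when the fingers have stopped.
- r.dwell(seconds).
- kinematics.solve_ik(position, orientation): joint angles nearest the present ones, or None.
- sensors.read_state(): the state.
- capture(name): name is "scene" or "top" or "wrist"; returns a dict with "pixels" (400x640x3 uint8, red, green, blue), "camera_matrix" (3x3 intrinsics, pixels), "k1" (the pictures are not rectified: a ray, as slopes to the right and down, at radius r is drawn at 1 + k1 r^2 times it, then the intrinsics apply), "extrinsics" (4x4, takes a point from camera to world coordinates); the wrist camera has in their place "T_tool_cam" (4x4, takes a point from camera to tool coordinates, whose origin is the TCP and whose axes are the tool frame's). Camera axes: x right, y down, z forward; pixel columns grow to the right and rows downward; lengths in m; the calibration is good to about 2 mm. A picture is of the moment at which its call begins: read the wrist's pose just before it. There is no depth.
A pose or a line that the arm cannot do raises r.Unreachable and nothing moves.
- r.job_done(): hands the job in, once; it reports no verdict.
The state is a dict: "time": time; "qpos": joint angles; "qd": joint speeds; "joint_efforts": joint torques, N m; "tcp_pos": TCP position; "orientation": TCP orientation; "contact_force": force on the tool from outside, world axes, zero at the start; "wrist_torque": the same for the moment, N m; "gripper_width": finger opening in m.
Only numpy, scipy, OpenCV 4.12 (cv2) and the standard library are available. Lean on these libraries where they do the work, as an engineer would, in place of code of your own. Each camera call takes 0.05 s, during which the arm holds its last target.

## Working session

There is one attempt and no reset: what is moved stays moved. The work goes in short steps, each a Python script; the robot and the scene stay as the last script left them, time stands still between calls to the robot, and variables do not carry over. Pictures are saved under pics/ and viewed, and the job is handed in when it is done.

```bash
ls; mkdir -p pics; python3 - <<'E'
from cell import r,kinematics,sensors,capture
import cv2
for n in ["scene","top","wrist"]:
    c=capture(n); cv2.imwrite(f"pics/a_{n}.png",c["pixels"][:,:,::-1])
    print(n,c["camera_matrix"],c["k1"],c.get("extrinsics",c.get("T_tool_cam")))
s=sensors.read_state();print(s)
E
```

```text
pics
scene [[369.37271247   0.         315.55973379]
 [  0.         369.37271247 198.4299842 ]
 [  0.           0.           1.        ]] -0.026320876388246577 [[ 0.63628013  0.58704345 -0.5005273   0.95112497]
 [ 0.7712178  -0.46783595  0.4316858  -0.36502227]
 [ 0.01925365 -0.66068866 -0.75041308  0.63646978]
 [ 0.          0.          0.          1.        ]]
top [[437.48351664   0.         327.48815835]
 [  0.         437.48351664 196.23841401]
 [  0.           0.           1.        ]] -0.10296425292383865 [[-0.01282865 -0.98218458  0.18748034  0.37872988]
 [-0.99940885  0.01857564  0.02892911 -0.06339035]
 [-0.03189629 -0.18699839 -0.98184226  1.03521156]
 [ 0.          0.          0.          1.        ]]
wrist [[323.66252688   0.         320.37465121]
 [  0.         323.66252688 197.4593568 ]
 [  0.           0.           1.        ]] -0.025684466846517935 [[ 8.23896235e-04  9.65286584e-01  2.61191753e-01 -7.01776153e-02]
 [-3.67062346e-04 -2.61191532e-01  9.65286926e-01 -1.61639987e-01]
 [ 9.99999593e-01 -8.91169921e-04  1.39125637e-04 -1.00777319e-03]
 [ 0.00000000e+00  0.00000000e+00  0.00000000e+00  1.00000000e+00]]
{'time': 0.15, 'qpos': array([-1.23922838,  0.41176018, -0.01270572,  1.59683372,  0.00560951,
        1.13428595, -0.08222559]), 'qd': array([ 7.43647542e-04, -1.35350560e-03, -5.38001080e-04, -3.16481187e-03,
       -1.10441277e-03, -2.11423687e-03, -9.77554925e-05]), 'joint_efforts': array([ 1.56831084e-03, -5.88333893e+01,  6.42489865e-01, -2.91292763e+01,
       -5.36721863e-02,  1.57755119e-02,  6.60736259e-05]), 'tcp_pos': array([0.24314147, 0.57535383, 0.22198226]), 'orientation': array([-0.69258838,  0.69346686, -0.14045481,  0.14034779]), 'contact_force': array([-0.55193338,  0.43274547,  0.51051878]), 'wrist_torque': array([-0.00635457, -0.01970733, -0.068219  ]), 'gripper_width': 0.0876209677526905}
```

View pics/a_scene.png

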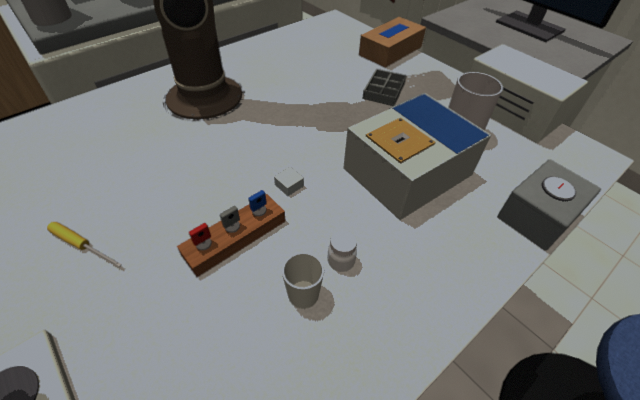

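View pics/a_top.png

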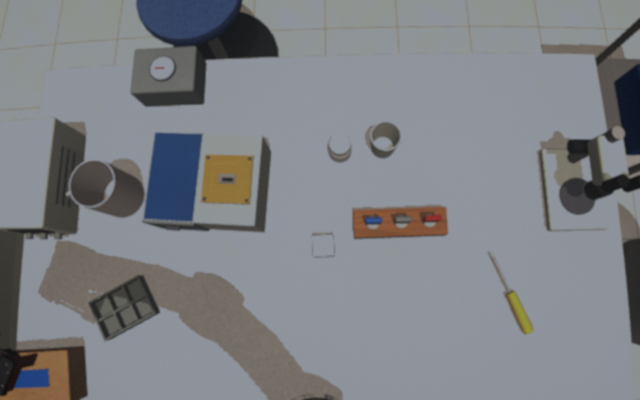

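View pics/a_wrist.png

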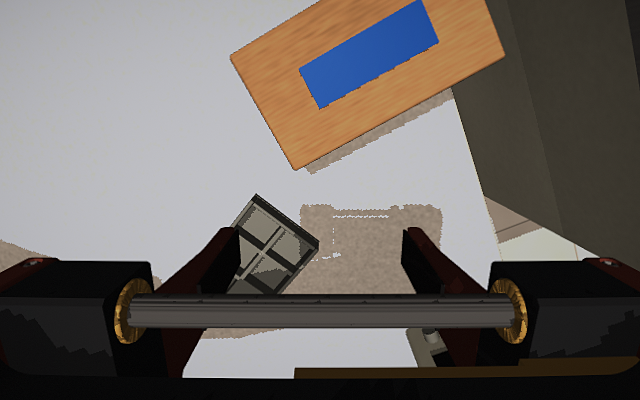

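The scene view shows the red key at (200,236), at the far end of the rack. In the top view the red grip is at about (432,217), the lock slot at (228,179) and the insert spans roughly (203–252, 155–204). I'll measure these next.

```bash
cat > h.py <<'E'
import numpy as np,cv2
from scipy.spatial.transform import Rotation as R
from cell import r,kinematics,sensors,capture
def rot(q): q=np.array(q); return R.from_quat([q[1],q[2],q[3],q[0]])
def quat(Rm): q=R.from_matrix(Rm).as_quat(); return [q[3],q[0],q[1],q[2]]
def cam(name,png=None):
    s=sensors.read_state(); c=capture(name)
    if name=="wrist":
        T=np.eye(4);T[:3,:3]=rot(s["orientation"]).as_matrix();T[:3,3]=s["tcp_pos"]
        c["E"]=T@c["T_tool_cam"]
    else: c["E"]=c["extrinsics"]
    if png: cv2.imwrite(f"pics/{png}.png",c["pixels"][:,:,::-1])
    return c
def rays(c,px):
    px=np.asarray(px,float).reshape(-1,1,2)
    n=cv2.undistortPoints(px,c["camera_matrix"],np.array([c["k1"],0,0,0,0.])).reshape(-1,2)
    d=np.c_[n,np.ones(len(n))]@c["E"][:3,:3].T
    return c["E"][:3,3],d
def plane(c,px,z):
    o,d=rays(c,px); return o+d*((z-o[2])/d[:,2])[:,None]
def proj(c,P):
    P=np.atleast_2d(P); Q=(P-c["E"][:3,3])@c["E"][:3,:3]
    n=Q[:,:2]/Q[:,2:]; r2=(n**2).sum(1,keepdims=True); n=n*(1+c["k1"]*r2)
    K=c["camera_matrix"]; return n*[K[0,0],K[1,1]]+[K[0,2],K[1,2]]
def down(yaw):
    # tool y down; jaw axis (tool z) horizontal at angle yaw from world x
    z=np.array([np.cos(yaw),np.sin(yaw),0]); y=np.array([0,0,-1.]); x=np.cross(y,z)
    return np.c_[x,y,z]
def blobs(m,mn=20):
    n,l,st,ce=cv2.connectedComponentsWithStats(m.astype(np.uint8))
    return [(l==i) for i in range(1,n) if st[i,4]>=mn]
def rect(m):
    cs,_=cv2.findContours(m.astype(np.uint8),cv2.RETR_EXTERNAL,cv2.CHAIN_APPROX_NONE)
    k=max(cs,key=cv2.contourArea); return k.reshape(-1,2)
def hsv(c): return cv2.cvtColor(c["pixels"],cv2.COLOR_RGB2HSV).astype(int)
E
python3 - <<'E'
from h import *
np.set_printoptions(precision=4,suppress=True)
c=cam("top"); h=hsv(c); H,S,V=h[...,0],h[...,1],h[...,2]
def show(n,m,z):
    for b in blobs(m):
        k=rect(b); W=plane(c,k,z)[:,:2]; rr=cv2.minAreaRect((W*1000).astype(np.float32)); ys,xs=np.nonzero(b)
        print(n,b.sum(),(xs.mean().round(),ys.mean().round()),rr)
show("red",((H<5)|(H>174))&(S>180)&(V>100),.09)
show("blue",(H>105)&(H<125)&(S>120)&(V>60),.09)
show("wood",(H>5)&(H<14)&(S>130)&(V>60),.036)
show("ins",(H>14)&(H<25)&(S>120)&(V>120),.131)
for p in [(432,217),(228,179),(250,180)]: print(p,c["pixels"][p[1],p[0]],h[p[1],p[0]])
print(proj(c,[.3,0,.05]))
E
```

```text
blue 726 (np.float64(197.0), np.float64(11.0)) ((1020.78369140625, 292.7923583984375), (149.66152954101562, 97.27145385742188), 85.94584655761719)
blue 3876 (np.float64(173.0), np.float64(177.0)) ((613.9906616210938, 316.4237976074219), (108.77774810791016, 198.03280639648438), 86.16112518310547)
blue 72 (np.float64(373.0), np.float64(220.0)) ((504.77056884765625, -133.82818603515625), (30.493728637695312, 8.76797103881836), 88.95442199707031)
blue 500 (np.float64(32.0), np.float64(378.0)) ((156.51824951171875, 637.1367797851562), (35.465660095214844, 87.43907165527344), 4.1254963874816895)
wood 1649 (np.float64(399.0), np.float64(223.0)) ((506.2850341796875, -199.13311767578125), (60.2918586730957, 210.8850555419922), 0.9860221743583679)
ins 1898 (np.float64(227.0), np.float64(179.0)) ((594.297607421875, 179.53353881835938), (102.67034912109375, 101.9392318725586), 87.2057113647461)
ins 48 (np.float64(517.0), np.float64(314.0)) ((301.87506103515625, -417.51348876953125), (81.11244201660156, 2.8279495239257812), 21.346805572509766)
ins 521 (np.float64(53.0), np.float64(363.0)) ((205.6897430419922, 560.4658203125), (96.55230712890625, 54.013240814208984), 78.07113647460938)
ins 32 (np.float64(55.0), np.float64(383.0)) ((159.79348754882812, 546.8184204101562), (14.002765655517578, 13.775223731994629), 43.8397216796875)
ins 27 (np.float64(59.0), np.float64(392.0)) ((141.25180053710938, 536.8244018554688), (12.543437957763672, 16.700897216796875), 3.616567373275757)
ins 21 (np.float64(34.0), np.float64(396.0)) ((129.5897979736328, 598.7783813476562), (19.865768432617188, 7.9985222816467285), 84.57437896728516)
ins 23 (np.float64(4.0), np.float64(398.0)) ((118.29632568359375, 671.3477783203125), (4.342409133911133, 23.833871841430664), 5.112841606140137)
(432, 217) [142  49  46] [  1 172 142]
(228, 179) [44 41 41] [ 0 17 44]
(250, 180) [136 111  66] [ 19 131 136]
[[313.4277 315.7214]]
```

```bash
python3 - <<'E'
from h import *
np.set_printoptions(precision=2,suppress=True)
from math import pi
for name,p,ys in [("key",[.506,-.264,.10],[0]),("keyup",[.506,-.264,.24],[0]),("lock",[.594,.18,.16],[0,-.4,-.8,-1.2,-1.4]),("lockhi",[.594,.18,.24],[0])]:
  for b in [0,pi]:
    for y in ys: print(name,round(b,1),y,kinematics.solve_ik(p,quat(down(b+y))))
E
```

```text
key 0 0 [-0.32  0.69  1.06  1.9  -0.72  0.99  1.06]
key 3.1 0 [-0.4   0.83  1.25  1.9  -0.89  1.11 -1.93]
keyup 0 0 [-0.32  0.43  0.99  1.75 -0.39  1.17  0.78]
keyup 3.1 0 [-0.45  0.57  1.26  1.76 -0.57  1.25 -2.18]
lock 0 0 [-0.69  0.48  0.44  1.7  -0.24  1.01 -0.16]
lock 0 -0.4 [-0.75  0.5   0.53  1.7  -0.29  1.02 -0.52]
lock 0 -0.8 [-0.76  0.5   0.55  1.71 -0.3   1.02 -0.91]
lock 0 -1.2 [-0.79  0.51  0.59  1.71 -0.32  1.02 -1.29]
lock 0 -1.4 [-0.81  0.52  0.61  1.71 -0.34  1.03 -1.47]
lock 3.1 0 [-0.25  0.47 -0.17  1.67  0.09  1.01  2.69]
lock 3.1 -0.4 [-0.31  0.46 -0.09  1.67  0.05  1.01  2.33]
lock 3.1 -0.8 [-0.36  0.46 -0.02  1.68  0.01  1.    1.96]
lock 3.1 -1.2 [-0.42  0.46  0.06  1.68 -0.03  1.    1.6 ]
lock 3.1 -1.4 [-0.45  0.46  0.11  1.68 -0.06  1.    1.42]
lockhi 0 0 [-0.7   0.41  0.45  1.61 -0.19  1.17 -0.2 ]
lockhi 3.1 0 [-0.28  0.4  -0.12  1.58  0.05  1.17  2.73]
```

```bash
python3 - <<'E'
from h import *
r.reach([.594,.165,.195],quat(down(0)))
s=sensors.read_state(); print(s["time"],s["tcp_pos"],s["contact_force"])
c=cam("wrist","b_lock"); np.save("b_lock.npy",c,allow_pickle=True)
E
```

```text
2.15 [0.59350818 0.16698594 0.19488363] [-0.12866845  0.5810554   0.12859907]
```

View pics/b_lock.png

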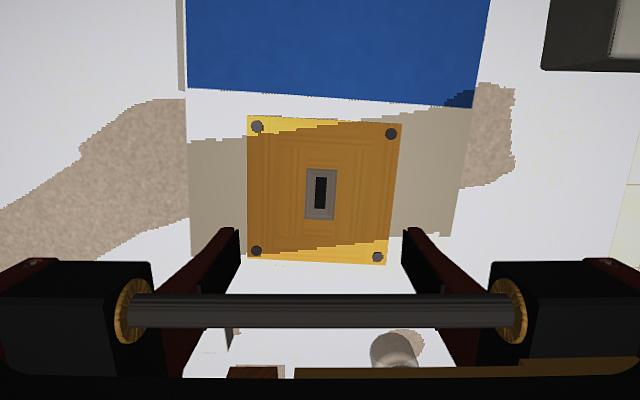

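The wrist view shows the brass insert with corners at about (247,115), (401,124), (386,265) and (247,257). The grey lead-in spans (304–336, 168–220), and the dark slot is centred near (320,193).

```bash
python3 - <<'E'
from h import *
np.set_printoptions(precision=4,suppress=True)
c=np.load("b_lock.npy",allow_pickle=True).item(); h=hsv(c);H,S,V=h[...,0],h[...,1],h[...,2]
m=np.zeros(S.shape,bool); m[155:232,290:350]=1
def show(n,m,z):
    for b in blobs(m,40):
        W=plane(c,rect(b),z)[:,:2]; rr=cv2.minAreaRect((W*1000).astype(np.float32)); ys,xs=np.nonzero(b)
        Wm=plane(c,np.c_[xs,ys],z)[:,:2]; C=np.cov(Wm.T); w,v=np.linalg.eigh(C); v=v[:,1]*np.sign(v[1,1])
        print(n,b.sum(),(xs.mean().round(1),ys.mean().round(1)),rr,"mean",Wm.mean(0),"long axis from y (ccw)",np.arctan2(-v[0],v[1]),np.sqrt(w*12)*1000)
show("mouth",m&(S<90),.131)
show("slot",m&(V<50),.1257)
show("ins",(H>12)&(H<28)&(S>110)&(V>80),.131)
show("blue",(H>105)&(H<125)&(S>120)&(V>60),.125)
print(h[193,320],h[180,308],h[193,270])
t=cam("top"); h=hsv(t); H,S,V=h[...,0],h[...,1],h[...,2]; 
E
```

```text
mouth 1523 (np.float64(320.0), np.float64(193.7)) ((593.7723388671875, 178.19142150878906), (37.748653411865234, 21.808759689331055), 86.76992797851562) mean [0.5937 0.1786] long axis from y (ccw) -0.05196472097834202 [21.6181 37.7574]
slot 334 (np.float64(320.2), np.float64(192.4)) ((593.8242797851562, 178.18008422851562), (23.727161407470703, 7.799536228179932), 87.0962142944336) mean [0.5939 0.1784] long axis from y (ccw) -0.046322794403795574 [ 7.7525 23.8597]
ins 19061 (np.float64(320.0), np.float64(188.5)) ((593.8878173828125, 178.28665161132812), (105.9500503540039, 105.7243881225586), 86.90081024169922) mean [0.5938 0.1815] long axis from y (ccw) -1.3856683073849168 [107.6937 108.4129]
ins 262 (np.float64(118.7), np.float64(319.8)) ((431.17974853515625, 74.33746337890625), (47.566097259521484, 12.146714210510254), 87.8831558227539) mean [0.4296 0.072 ] long axis from y (ccw) -0.14842746475183083 [ 8.199  48.4478]
ins 253 (np.float64(522.3), np.float64(320.2)) ((758.1119384765625, 74.8255386352539), (9.939835548400879, 47.28089904785156), 6.722070693969727) mean [0.7592 0.0724] long axis from y (ccw) 0.1646939704031365 [ 7.52   46.8777]
blue 28769 (np.float64(338.8), np.float64(47.9)) ((602.9705200195312, 278.8564758300781), (67.55069732666016, 196.72482299804688), 86.56356811523438) mean [0.6061 0.2768] long axis from y (ccw) 1.5454611207720046 [ 60.7969 195.4458]
[30 27 19] [ 13  43 106] [ 17 180 143]
```

The slot measures 23.7 x 7.8 mm and the mouth 37.7 x 21.8 mm, which matches the drawing. The centre is about (0.5938, 0.1783) and the slot yaw about -0.052. Next I'll look at the key from above.

```bash
python3 - <<'E'
from h import *
np.set_printoptions(precision=4,suppress=True)
r.reach([.506,-.264,.20],quat(down(0)))
r.dwell(.2)
s=sensors.read_state(); print(s["time"],s["tcp_pos"],s["qpos"],s["contact_force"])
c=cam("wrist","c_key"); np.save("c_key.npy",c,allow_pickle=True)
h=hsv(c);H,S,V=h[...,0],h[...,1],h[...,2]
for b in blobs(((H<6)|(H>172))&(S>170)&(V>60),60):
    k=rect(b); ys,xs=np.nonzero(b); W=plane(c,k,.09)[:,:2]; print(b.sum(),xs.mean(),ys.mean(),cv2.boundingRect(k),cv2.minAreaRect((W*1000).astype(np.float32)))
E
```

```text
4.0583 [ 0.5066 -0.263   0.1999] [-0.1117  0.3888  0.6689  1.7922 -0.2737  1.0551  0.6591] [-0.052   0.3239 -0.7219]
486 321.12139917695475 195.9588477366255 (315, 177, 13, 40) ((507.6460266113281, -265.8651123046875), (10.466809272766113, 35.05816650390625), 0.35606318712234497)
```

View pics/c_key.png

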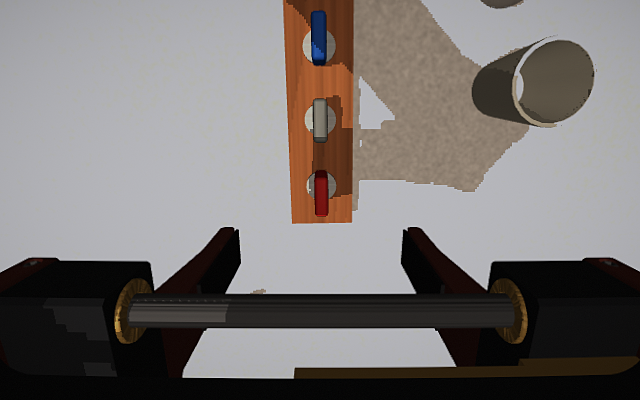

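The red grip is at pixel (321,196), with a top outline of 35 x 10.5 mm. That puts it at about (0.507, -0.266) with yaw near 0, which agrees with the rack's -65 mm socket. Now I'll grasp and lift it.

```bash
python3 - <<'E'
from h import *
np.set_printoptions(precision=4,suppress=True)
q=quat(down(0.0))
r.line_to([.5073,-.2655,.12],max_speed=.12)
r.line_to([.5073,-.2655,.055],max_speed=.08); r.dwell(.2)
s=sensors.read_state(); print(s["time"],s["tcp_pos"],s["contact_force"])
r.command_gripper(0.0); r.dwell(.2)
s=sensors.read_state(); print(s["time"],s["tcp_pos"],s["gripper_width"],s["contact_force"])
p=s["tcp_pos"]
r.line_to([p[0],p[1],.115],max_speed=.08)
s=sensors.read_state(); print(s["time"],s["tcp_pos"],s["gripper_width"],s["contact_force"])
r.line_to([p[0],p[1],.25],max_speed=.15); r.dwell(.3)
s=sensors.read_state(); print(s["time"],s["tcp_pos"],s["gripper_width"],s["contact_force"],s["wrist_torque"])
cam("wrist","d_lift"); cam("scene","d_scene")
E
```

```text
6.0833 [ 0.5076 -0.2656  0.0555] [-0.4559 -0.1516 -0.9183]
7.4333 [ 0.5073 -0.2655  0.055 ] 0.011632078583133677 [-0.6395  1.0619 -0.1262]
8.3333 [ 0.5071 -0.2652  0.1147] 0.01184203333170743 [ 0.4171  0.5797 -0.6947]
9.6833 [ 0.5071 -0.2654  0.2495] 0.011949967505620888 [ 0.3102  0.1679 -0.9964] [-0.089   0.0746  0.0263]
```

View pics/d_lift.png

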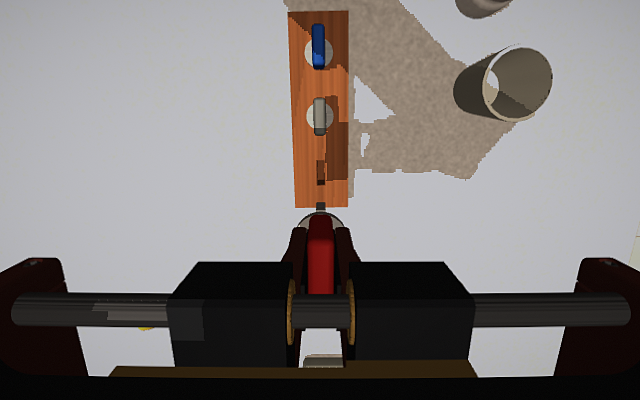

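View pics/d_scene.png

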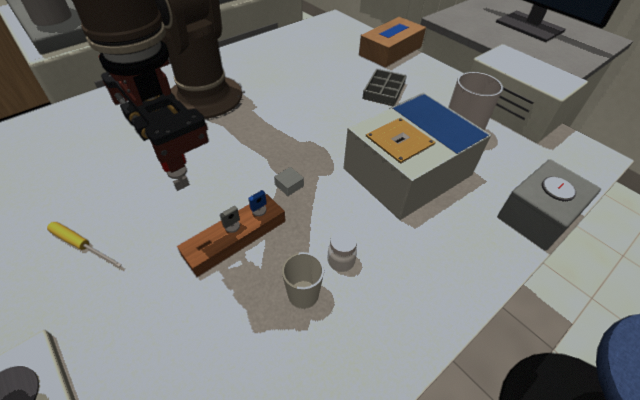

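The lift worked. The key is held at 11.9 mm, its bit tip shows at (320,207) and the other keys are still in place. I'll check the tip's position in the tool, then go over the lock.

```bash
python3 - <<'E'
from h import *
np.set_printoptions(precision=4,suppress=True)
r.reach([.594,.1783,.25],quat(down(-.052)))
r.line_to([.5938,.1783,.203],max_speed=.1); r.dwell(.5)
s=sensors.read_state(); print(s["time"],s["tcp_pos"],s["qpos"],s["contact_force"],s["wrist_torque"],s["gripper_width"])
Rm=rot(s["orientation"]).as_matrix(); print(Rm)
c=cam("wrist","e_over"); cv2.imwrite("pics/e_crop.png",cv2.resize(c["pixels"][150:280,230:410,::-1],None,fx=4,fy=4,interpolation=cv2.INTER_NEAREST))
T=np.eye(4);T[:3,:3]=Rm;T[:3,3]=s["tcp_pos"]
for P in [(-.011,.049,-.003),(-.011,.049,.003),(-.015,.010,0),(-.018,-.035,0),(.018,-.035,0)]:
    print(P,proj(c,(T@np.r_[P,1])[:3]))
cam("scene","e_scene")
E
```

```text
12.5583 [0.5938 0.1784 0.2031] [-0.805   0.4665  0.614   1.664  -0.2944  1.1049 -0.1597] [ 0.0204 -0.2302 -0.7442] [-0.0707  0.0212  0.0104] 0.01189417430567938
[[-0.0519  0.0002  0.9987]
 [-0.9987  0.0001 -0.0519]
 [-0.0001 -1.      0.0001]]
(-0.011, 0.049, -0.003) [[315.0175 200.3298]]
(-0.011, 0.049, 0.003) [[323.897  200.3215]]
(-0.015, 0.01, 0) [[319.2917 212.2703]]
(-0.018, -0.035, 0) [[318.9911 238.1271]]
(0.018, -0.035, 0) [[319.1501 312.6316]]
```

View pics/e_crop.png

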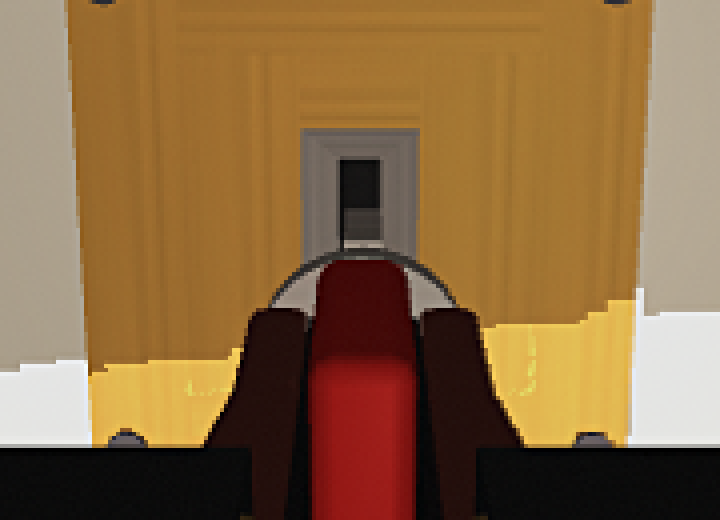

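View pics/e_scene.png

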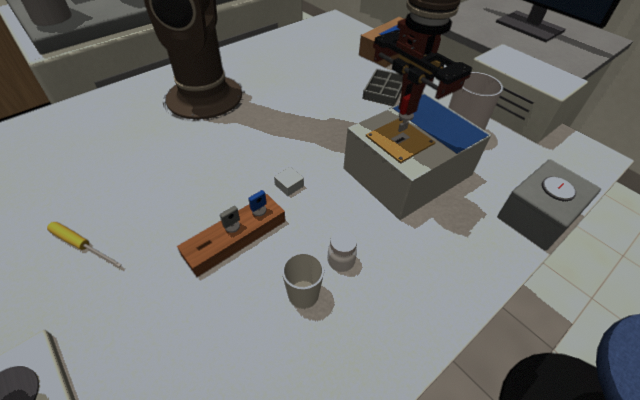

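Relative to the slot, the tip shows about 0.7 to 1 mm off (bit columns at about crop 345–383, slot at 340–380). I'll correct for that and feel the key down.

```bash
cat > feel.py <<'E'
from h import *
np.set_printoptions(precision=4,suppress=True)
def st(n=3):
    F=[];M=[]
    for _ in range(n):
        r.dwell(.03); s=sensors.read_state(); F.append(s["contact_force"]);M.append(s["wrist_torque"])
    return s,np.mean(F,0),np.mean(M,0)
E
python3 - <<'E'
from feel import *
x,y=.5931,.1790
r.line_to([x,y,.183],max_speed=.06); r.dwell(.2)
s,F0,M0=st(6); print(s["time"],s["tcp_pos"],F0,M0)
np.save("F0.npy",np.r_[F0,M0])
z=.183
while z>.1665:
    z-=.0015
    r.line_to([x,y,z],max_speed=.02)
    s,F,M=st(); dF=F-F0
    print(round(s["time"],2),round(z,4),s["tcp_pos"],dF,M-M0)
    if np.linalg.norm(dF)>6: print("stop"); break
E
```

```text
13.5417 [0.5932 0.179  0.1832] [ 0.3433  0.2602 -0.63  ] [-0.0604  0.0567  0.009 ]
13.89 0.1815 [0.5931 0.179  0.1815] [-0.2492 -0.3306 -0.2126] [-0.0206 -0.001  -0.0538]
14.24 0.18 [0.5931 0.179  0.18  ] [ 0.0661  0.3158 -0.298 ] [-0.014   0.0365  0.0034]
14.59 0.1785 [0.5931 0.179  0.1785] [-0.2444  0.1138 -0.156 ] [0.0152 0.0001 0.0116]
14.94 0.177 [0.5931 0.179  0.177 ] [-0.2849 -0.2746  0.1088] [ 0.0172  0.0302 -0.0273]
15.29 0.1755 [0.5931 0.179  0.1755] [-0.1536 -0.4029 -0.1917] [-0.0027  0.002  -0.0209]
15.64 0.174 [0.5931 0.179  0.174 ] [-0.4198 -0.4067 -0.3218] [ 0.0078 -0.0118 -0.    ]
15.99 0.1725 [0.5931 0.179  0.1725] [-0.5218 -0.2966 -0.3897] [-0.0124  0.0055 -0.0179]
16.34 0.171 [0.5931 0.179  0.171 ] [-0.0615  0.2434 -0.2561] [-0.0003 -0.0214  0.006 ]
16.69 0.1695 [0.5931 0.179  0.1695] [ 0.2904 -0.2816 -0.2437] [-0.0173 -0.0224  0.027 ]
17.04 0.168 [0.5931 0.179  0.168 ] [-0.5673 -0.1557 -0.26  ] [-0.0074 -0.0104 -0.031 ]
17.39 0.1665 [0.5931 0.179  0.1665] [-0.6465 -0.4167 -0.0883] [ 0.0194 -0.0012 -0.0326]
```

The tip is already 13 mm below the face with no contact force. I'll keep going down to the collar.

```bash
python3 - <<'E'
from feel import *
F0=np.load("F0.npy");M0=F0[3:];F0=F0[:3]
x,y,z=.5931,.1790,.1665
while z>.1435:
    z-=.0015 if z>.1485 else .0005
    r.line_to([x,y,z],max_speed=.02)
    s,F,M=st(); dF=F-F0
    print(round(s["time"],2),round(z,4),s["tcp_pos"],dF,M-M0)
    if np.linalg.norm(dF)>4: print("stop"); break
E
```

```text
17.74 0.165 [0.5931 0.179  0.165 ] [-0.1946 -0.1304 -0.0942] [ 0.0172 -0.0055 -0.0237]
18.09 0.1635 [0.5931 0.179  0.1635] [-0.4778 -0.3062  0.2737] [ 0.0106 -0.0154 -0.0275]
18.44 0.162 [0.5931 0.179  0.162 ] [ 0.1506 -0.315  -0.1546] [-0.0061 -0.0191 -0.008 ]
18.79 0.1605 [0.5931 0.179  0.1605] [-0.3235 -0.6737 -0.3344] [ 0.0176  0.0221 -0.0023]
19.14 0.159 [0.5931 0.179  0.159 ] [-0.688  -0.4998 -0.0886] [ 0.009   0.008  -0.0392]
19.49 0.1575 [0.5931 0.179  0.1575] [ 0.1112 -0.3752 -0.0445] [-0.0172  0.0045 -0.0052]
19.84 0.156 [0.5931 0.179  0.156 ] [-0.2281 -0.1274 -0.0612] [0.0029 0.0371 0.0126]
20.19 0.1545 [0.5931 0.179  0.1545] [ 0.1559  0.1499 -0.4373] [ 0.0543 -0.0005  0.0204]
20.54 0.153 [0.5931 0.179  0.153 ] [-0.2234 -0.3978 -0.1085] [ 0.0077 -0.0104 -0.0229]
20.89 0.1515 [0.5931 0.179  0.1515] [-0.022  -0.6598  0.0767] [-0.0249 -0.0034 -0.0256]
21.24 0.15 [0.5931 0.179  0.15  ] [-0.0785  0.2274  0.4253] [-0.0078 -0.018  -0.0148]
21.59 0.1485 [0.5931 0.179  0.1485] [ 0.253  -0.2788 -0.1626] [-0.0236 -0.0014 -0.0075]
21.94 0.148 [0.5931 0.179  0.148 ] [ 0.0301  0.1185 -0.0517] [ 0.0028  0.0049 -0.0054]
22.29 0.1475 [0.5931 0.179  0.1475] [-0.2747 -0.4165 -0.3177] [-0.0031  0.0307 -0.0114]
22.64 0.147 [0.5931 0.179  0.147 ] [-0.86    0.2823  0.0957] [-0.0317  0.0087  0.0162]
22.99 0.1465 [0.5931 0.179  0.1465] [-0.1693 -0.3679  0.1167] [ 0.0331  0.0156 -0.0122]
23.34 0.146 [0.5931 0.179  0.146 ] [ 0.1139 -0.6075 -0.0239] [ 0.039  -0.0198 -0.0279]
23.69 0.1455 [0.5931 0.179  0.1459] [-2.0263 -0.6999  6.2095] [-0.104   0.4815  0.016 ]
stop
```

The collar touched at TCP z = 0.1459, against a predicted 0.146, so the tip is 34 mm deep with the plug unturned. Next I'll turn it clockwise in small steps and give way to any side forces.

```bash
cat > turn.py <<'E'
from feel import *
import sys
F0=np.load("F0.npy");M0=F0[3:];F0=F0[:3]
def turn(x,y,z,yaw,end,step=.08,t_max=70):
    while yaw>end+1e-6:
        yaw=max(end,yaw-step)
        r.line_to([x,y,z],frame=quat(down(yaw)),max_speed=.02)
        s,F,M=st(); dF=F-F0
        print(round(s["time"],2),"yaw",round(yaw,3),s["tcp_pos"],dF,(M-M0),"q7",s["qpos"][6].round(2),"w",s["gripper_width"].round(4))
        if np.linalg.norm(dF)>12 or abs(M-M0)[2]>.6: print("stop"); break
        x+=np.clip(.00003*dF[0],-2e-4,2e-4); y+=np.clip(.00003*dF[1],-2e-4,2e-4)
        if dF[2]>5: z+=.0001
        if dF[2]<-3: z-=.0001
    np.save("p.npy",[x,y,z,yaw]); return x,y,z,yaw
E
python3 - <<'E'
from turn import *
x,y,z=.5931,.1790,.1458
r.line_to([x,y,z],max_speed=.02); r.dwell(.15)
s,F,M=st(); print(s["time"],F-F0)
cam("scene","f_home")
turn(x,y,z,-.052,-.30)
E
```

```text
24.1917 [-2.2677 -0.4808  5.6015]Traceback (most recent call last):
  File "<stdin>", line 6, in <module>
  File "turn.py", line 9, in turn
    print(round(s["time"],2),"yaw",round(yaw,3),s["tcp_pos"],dF,(M-M0),"q7",s["qpos"][6].round(2),"w",s["gripper_width"].round(4))
                                                                                                      ^^^^^^^^^^^^^^^^^^^^^^^^
AttributeError: 'float' object has no attribute 'round'
```

View pics/f_home.png

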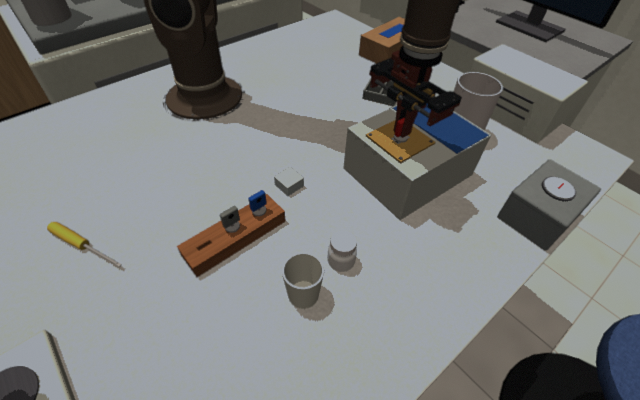

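The scene view shows the gripper low over the insert at about (402,130), the key seated and the drawer shut. The script stopped on a print bug after the first small step, so I'll fix that and continue.

```bash
sed -i 's/s\["gripper_width"\].round(4)/round(s["gripper_width"],4)/' turn.py; python3 - <<'E'
from turn import *
s,F,M=st(); print(s["time"],F-F0,M-M0,np.arctan2(*rot(s["orientation"]).as_matrix()[[1,0],2]))
turn(.5931,.1790,.1458,-.132,-.55)
cam("scene","g_turn")
E
```

```text
24.6917 [-0.8261 -0.2528  5.1072] [-0.098   0.0963 -0.0179] -0.13134914490974256
25.04 yaw -0.212 [0.5933 0.1791 0.1459] [-1.1362 -0.7069  6.021 ] [-0.0493  0.1899 -0.0338] q7 -0.26 w 0.0116
25.39 yaw -0.292 [0.5932 0.179  0.146 ] [-0.4429 -0.0781  5.2657] [-0.0279  0.072  -0.0318] q7 -0.33 w 0.012
25.74 yaw -0.372 [0.5931 0.179  0.1459] [-0.053  -0.0332  3.8723] [ 0.0205 -0.1206  0.0112] q7 -0.4 w 0.0122
26.09 yaw -0.452 [0.5931 0.179  0.1459] [ 0.7592 -0.1733  2.9587] [ 0.0787 -0.1977  0.0116] q7 -0.47 w 0.0118
26.44 yaw -0.532 [0.5931 0.179  0.146 ] [ 0.9913 -0.0593  3.2019] [ 0.1255 -0.2012 -0.0416] q7 -0.54 w 0.0117
26.79 yaw -0.55 [0.5931 0.179  0.146 ] [0.4278 0.2984 2.2026] [ 0.1685 -0.2247  0.0222] q7 -0.55 w 0.0119
```

View pics/g_turn.png

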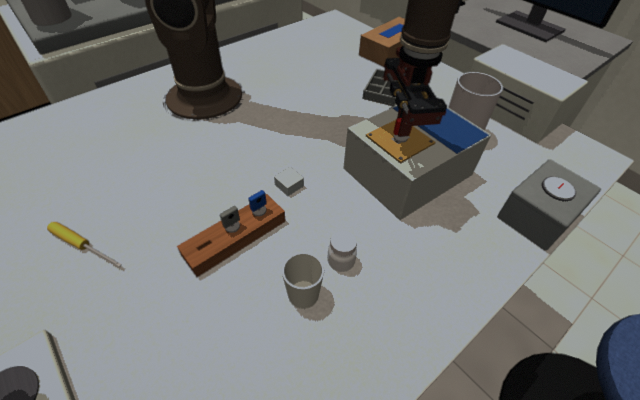

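```bash
python3 - <<'E'
from turn import *
p=np.load("p.npy")
turn(p[0],p[1],min(p[2],.1458),p[3],-.95)
cam("scene","h_scene");c=cam("top","h_top"); cv2.imwrite("pics/h_crop.png",cv2.resize(c["pixels"][80:300,60:330,::-1],None,fx=2.6,fy=2.6))
E
```

```text
27.19 yaw -0.63 [0.5931 0.179  0.1459] [-0.6128 -0.0396  4.6835] [ 0.1499  0.0268 -0.0373] q7 -0.62 w 0.0116
27.54 yaw -0.71 [0.5931 0.1791 0.1459] [-0.0554  0.5845  6.5193] [0.1713 0.106  0.0106] q7 -0.69 w 0.0122
27.89 yaw -0.79 [0.5931 0.1791 0.1459] [-0.4503 -0.1627  5.6714] [0.2313 0.1026 0.0745] q7 -0.75 w 0.0118
28.24 yaw -0.87 [0.5931 0.1791 0.146 ] [-0.615   0.4943  4.2348] [0.3101 0.0555 0.0442] q7 -0.82 w 0.0118
28.59 yaw -0.95 [0.593  0.1791 0.146 ] [-0.2033  0.4296  4.3868] [ 0.3823 -0.0194  0.0538] q7 -0.89 w 0.0119
```

View pics/h_crop.png

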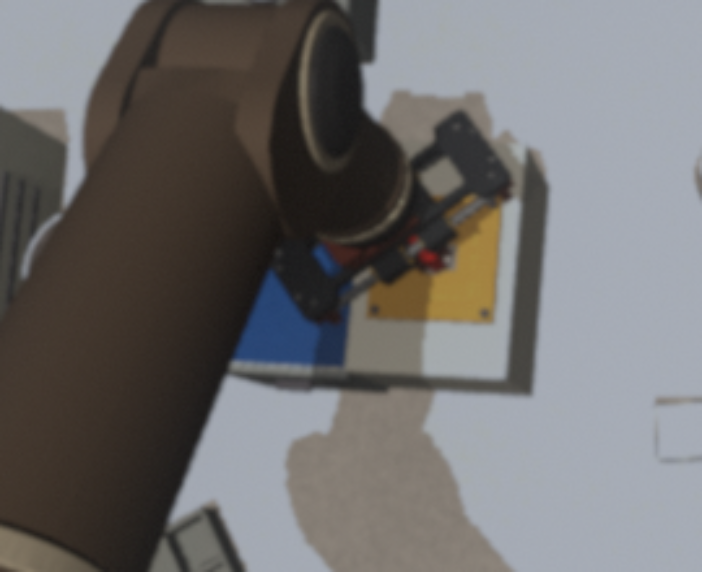

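The top view shows the gripper over the insert, with the cabinet's front edge at crop row ~380 and no drawer out yet. I'll keep turning.

```bash
python3 - <<'E'
from turn import *
p=np.load("p.npy")
x,y,z,yaw=turn(p[0],p[1],min(p[2],.1459),p[3],-1.25)
c=cam("top","i_top"); cv2.imwrite("pics/i_crop.png",cv2.resize(c["pixels"][80:300,60:330,::-1],None,fx=2.6,fy=2.6))
E
```

```text
29.04 yaw -1.03 [0.593  0.1791 0.146 ] [-0.904   1.4629  4.9478] [ 0.4103  0.159  -0.0095] q7 -0.96 w 0.0118
29.39 yaw -1.11 [0.593  0.1791 0.146 ] [-0.9289  1.4627  5.6955] [0.4263 0.195  0.0058] q7 -1.02 w 0.0121
29.74 yaw -1.19 [0.593  0.1791 0.146 ] [-0.3092  0.6112  4.7582] [0.456  0.1159 0.0054] q7 -1.09 w 0.0117
30.09 yaw -1.25 [0.593  0.1792 0.146 ] [-0.6827  1.1041  4.2606] [0.4473 0.0834 0.0153] q7 -1.14 w 0.0119
```

View pics/i_crop.png

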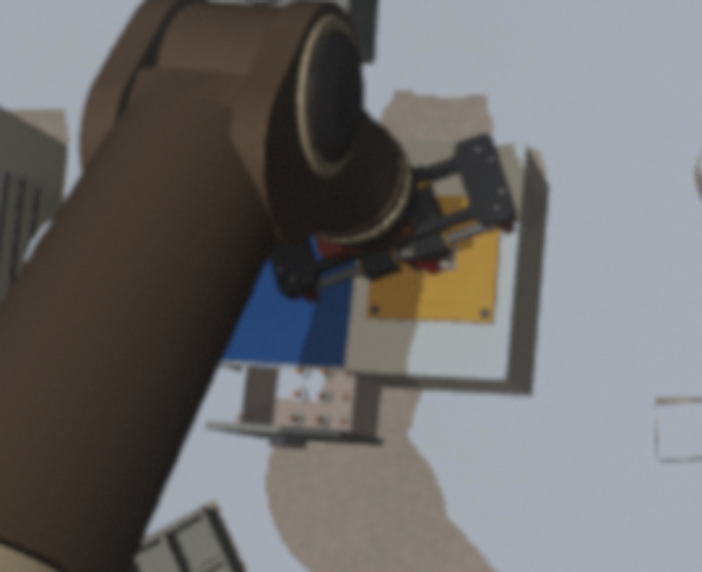

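The drawer has sprung out (crop rows 365–440, about 50 mm). I'll take the load off, release and back away.

```bash
python3 - <<'E'
from turn import *
x,y,z,yaw=np.load("p.npy")
r.line_to([x,y,.1460],max_speed=.02); s,F,M=st(); print(F-F0)
r.command_gripper(.06); r.dwell(.2)
s=sensors.read_state(); print(s["time"],s["gripper_width"],s["contact_force"])
r.line_to([x,y,.26],max_speed=.1); r.dwell(.2)
c=cam("wrist","j_wrist")
s=sensors.read_state(); print(s["time"],s["tcp_pos"],s["contact_force"])
r.reach([.40,.45,.28],quat(down(-1.0))); r.dwell(.3)
c=cam("top","j_top"); cv2.imwrite("pics/j_crop.png",cv2.resize(c["pixels"][100:300,100:460,::-1],None,fx=2.2,fy=2.2))
np.save("j_top.npy",c,allow_pickle=True)
cam("scene","j_scene")
print(sensors.read_state()["time"])
h=hsv(c);H,S,V=h[...,0],h[...,1],h[...,2]
for b in blobs(((H<6)|(H>172))&(S>150)&(V>60),20):
    k=rect(b); W=plane(c,k,.181)[:,:2]; print(b.sum(),cv2.boundingRect(k),cv2.minAreaRect((W*1000).astype(np.float32)))
E
```

```text
[-0.5558  1.2657  3.3088]
31.575 0.05960744439377146 [ 0.8378 -0.6329 -0.2859]
33.1167 [0.5929 0.1791 0.2597] [-0.1287  0.0862 -0.5757]
34.775
82 (217, 166, 9, 16) ((592.812744140625, 177.13003540039062), (34.50603485107422, 10.37424373626709), 20.04789924621582)
```

View pics/j_crop.png

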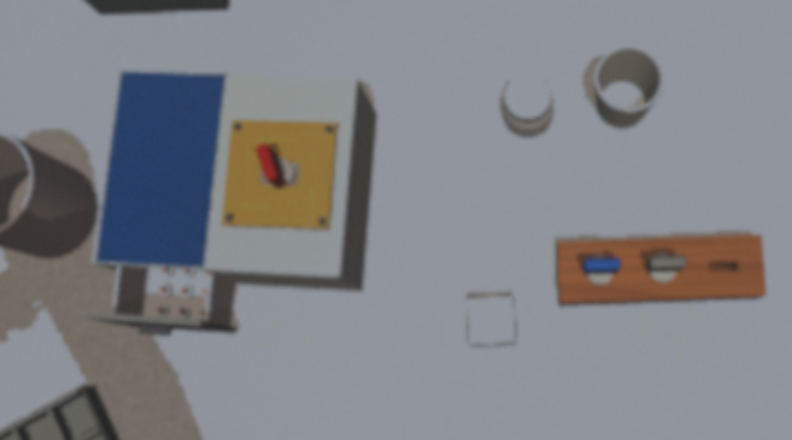

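View pics/j_wrist.png

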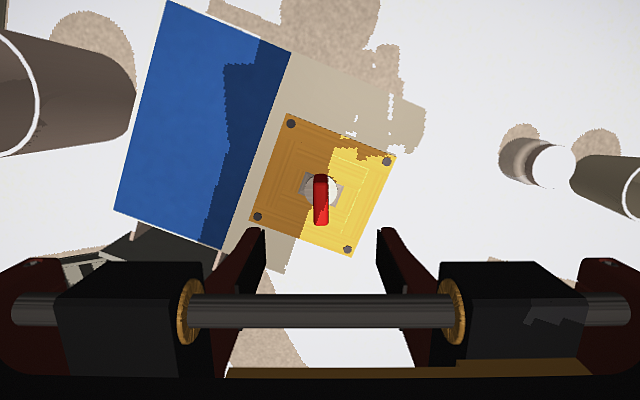

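View pics/j_scene.png

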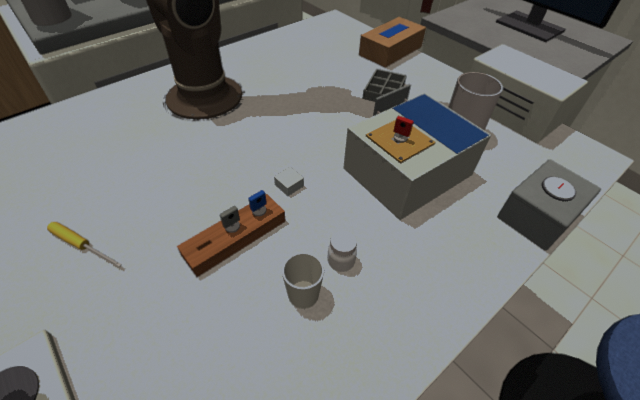

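The views agree. The red key stands upright in the lock and its grip plate is turned about 70°. The drawer is out, the blue and grey keys are in the rack, and the jar, beaker and block look unmoved. I'm handing in.

```bash
python3 -c "
from h import *
r.job_done(); print(sensors.read_state()['time'])"
```

```text
the job is handed in; nothing more can be done
the job is handed in; nothing more can be done
```

The red key is fully home and turned in the lock, and the drawer has sprung out. I handed the job in at about 35 s of the 72 s allowed.

- **Insertion:** I found the slot with the wrist camera at about (0.594, 0.178) m, turned -0.05 rad. The key went in with no measurable contact. The collar touched at the height I had predicted, about 34 mm deep, with about 6 N.
- **Turning:** I turned the key about 1.2 rad clockwise with 2 to 7 N of force. The drawer came out somewhere between 0.9 and 1.2 rad of gripper turn. The wrist showed little of the expected 0.1 N m drag while turning, so I relied on the pictures to confirm the drawer.
- **Final checks:** After I let go, the pictures showed the key upright with its grip at about (0.593, 0.177) m, turned about 70°, and the gripper clear of everything. The drawer is out by roughly 50 mm, judged by eye rather than measured exactly. The other two keys, jar, beaker and block look unmoved.

No final check failed. One turning script stopped on a print error after its first step; I fixed it and carried on with no effect on the job.

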